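Lay the green carton into its lane on the sweet stall's rack

TASK

Push the standing green carton high on its white-labelled side so that it topples over with the label facing up. Then slide it along the table, never lifting it, into the empty lane of the wooden display rack, top end first, and press it home so that the red stop itself takes a steady push of about 5 to 12 newtons for half a second, never ramming it with 20 or more. Leave it lying snug against the stop, its sprung nose still pushed in, label up, let go of it, and leave the brown carton and the two round cakes where they are.

Things in the scene. Friction and masses are not known exactly. Their poses are not given: they have to be found in the camera images.
- green_carton: Stiff closed green carton, 44 mm thick (x), 56 wide (y), 130 tall (z), 0.3 to 0.55 kg; starts standing. Origin at the centre of its underside as it stands, +z to its top end. The white label is on its -x side, which at first faces away from the rack. Lying label up, its +x points down and its origin (foot end) is 22 mm up; sliding it on the table takes 1.5 to 4 N.
- green_mid (a point): The middle of the green carton, 65 mm from its foot along its z; axes as the carton's. 65 mm high when standing, 22 mm when lying label up.
- brown_carton: Brown carton of the same size, standing upright 130 mm tall near the green one; a bystander. Origin at the centre of its underside, axes as for the green carton.
- tray: Fixed wooden rack, no floor: two lanes between rails 18 mm high, 150 mm long. Origin on the table, mid-mouth of the empty lane; +x into the lane, z up. Lane 63 mm wide (y -31.5 to 31.5); flared lips 18 mm high at x -24 to 0, 20 mm wider at their ends. The lane on the +y side is filled by a fixed brown carton 44 mm high. Crossbar 40 mm high at x 150 to 162 mm.
- stop: Red stop, clamped on the crossbar; origin on the table at tray x = 150, y = 0, axes as the rack's. On a rod it carries a rigid red block (56 wide, 36 high) in the lane, clamped at a depth that differs each time and is NOT in this pose: its face is 105 to 135 mm in from the mouth. A black nose juts 4 mm from that face; its soft spring (under 1 N) yields before the carton's end meets the block.
- green_cake: Round green wrapped cake with a white paper on top, 72 mm across, 45 mm high, loose beside the rack on its -y side; a bystander. Origin at the centre of its underside.
- brown_cake: Round brown wrapped cake with a white paper on top, 72 mm across, 45 mm high, loose beside the rack on its +y side; a bystander. Origin at the centre of its underside.
Things that resemble listed ones, but are neither listed nor needed, are in the scene too. There is more than one size of the tray; the job needs the smaller.

How it is judged:
On the way, in this order (a step that is already met when the one before it is completed fails the run):
1. the green carton has toppled and lies on the table, label up, still outside the lane (angle between green_carton's own x axis and vertical above 3 rad and height (world z) of green_mid below 0.027 m and x of green_mid in the frame of tray below -0.06 m), for 0.2 s.
2. the green carton, lying in the lane, is pressed against the stop with 3 to 20 N (contact force between green_carton and stop between 3 and 20 N and angle between green_carton's own x axis and vertical above 3 rad and x of green_mid in the frame of tray above 0.036 m and y of green_mid in the frame of tray between -0.006 and 0.006 m), for 0.3 s.
At the end, for the whole second after the job is handed in: The green carton lies still in the empty lane, label up (8 degrees), top end inward, within 6 mm and 0.1 rad of the lane's centre line, released, holding the stop's nose in (over 0.25 N, within about 2.5 mm of the block); brown carton upright, it and the cakes within 15 mm of their starts (angle between green_carton's own x axis and vertical above 3 rad and height (world z) of green_mid below 0.027 m and x of green_mid in the frame of tray above 0.036 m and contact force between green_carton and stop above 0.25 N and y of green_mid in the frame of tray between -0.006 and 0.006 m and x of green_carton in the frame of tray below 0.01 m and angle between the z axis of green_carton and the x axis of tray, either way round below 0.1 rad and linear speed of green_carton below 0.01 m/s and contact force between the fingers and green_carton below 0.1 N and angle between brown_carton's own z axis and vertical below 0.1 rad); the robot touches nothing.
It fails at once if the carton is rammed against the stop with more than 20 N (contact force between green_carton and stop above 20 N).
It fails at once if the green carton is lifted off the table (height (world z) of green_mid above 0.1 m or (angle between green_carton's own x axis and vertical above 2.9 rad and height (world z) of green_mid above 0.045 m)).
It fails at once if the brown carton is moved more than 15 mm (distance of brown_carton from where it was at the start of the episode above 0.015 m).
It fails at once if the green cake is moved more than 15 mm (distance of green_cake from where it was at the start of the episode above 0.015 m).
It fails at once if the brown cake is moved more than 15 mm (distance of brown_cake from where it was at the start of the episode above 0.015 m).
It also fails if it takes over 72 s, if anything falls off the work surface, if the arm or the gripper's body presses on something with over 40 N, if the wrist force passes 120 N, or if a joint passes its speed limit or range.

ROBOT

A 7-joint arm with a two-finger parallel gripper is mounted at the origin on the work surface. World frame = base frame: x ahead of the robot, y to its left, z up, the work surface at z = 0. Lengths are in m, angles in rad, forces in N, time in s.
With the tool pointing down it reaches from about 0.425 to 0.925 m from the base axis. Payload 6.8 kg.
Tool frame: the origin (TCP) lies at the very end of the fingers, on their centre line; the grasp point (between the pads) lies 19 mm behind it; z points along the fingers, y is the line along which they close (so a half turn about z gives the same grasp; the last joint's range is limited). The gripper opens to 85 mm and grips with 20 to 120 N. Pads are 22 mm wide; open, the fingers measure 114 mm over their backs; the gripper's body (76 mm by 85 mm) begins 54 mm behind the grasp point. The pads swing forward as they close: fully open they stand 13 mm farther back than shut.
Start: joints at [-1.45, 0.477, 0.022, 1.555, -0.011, 1.109, -0.083], TCP at [0.153, 0.657, 0.231] pointing down, gripper open.
Joint ranges: [-2.96, 2.96], [-0.34, 2.1], [-1.41, 1.46], [0.24, 2.44], [-1.37, 4.51], [0.17, 1.92], [-2.96, 2.96]. Speed limits (rad/s): [2.39, 2.39, 3.14, 3.14, 3.14, 3.14, 3.14].

INTERFACE

Orientations are given as a unit quaternion [w, x, y, z].
In Python, from station import bot gives the robot as it stands.
- The arm moves only by the tool jog_arm, never from a script. Its argument "motion" is a list of rows, each a list of 7 numbers: the turn, a rotation vector about the tool's x, y, z in rad, then the shift along the tool's x, y, z in mm, then the finger opening in mm, from 0 to 85.4. A call has 1 to 10 rows; each row is the pose to reach, as a shift and turn from the pose commanded when the call began, along the tool's axes at that moment; what a row does not reach only later rows make up. A row lasts 1/8 s, in which the tool goes at most 62.5 mm and 10.7 degrees, less where a joint would pass 70% of its speed; a pose out of reach is approached as far as the arm can. A call with a gripper value outside its range is refused whole. The fingers move at their own pace and stop on an object; "grip_force" is the grip in N (left out, the last holds). Time passes only in rows, so rows that repeat a pose let the fingers close. It gives the time, the measured TCP pose, the force, the opening and the grip force at its end, in the units of the state.
- bot.get_obs(): the state, without advancing time (a new reading comes with each control period).
- bot.read_camera(name): name is "scene" or "top"; returns a dict with "pixels" (420x560x3 uint8, red, green, blue), "camera_matrix" (3x3 intrinsics, pixels), "T" (4x4, takes a point from camera to world coordinates). Camera axes: x right, y down, z forward; pixel columns grow to the right and rows downward; lengths in m; the calibration is good to about 2 mm. A picture is of the moment at which its call begins. There is no depth.
- bot.hand_in(): hands the job in; it is judged then, once.
Trained networks look in a picture, given as the dict that the camera call returned (one of the last four; its "shot" number tells which), for a name from the list of things; names that differ only in an ending like _2 or _b are one class to them, and where a whole thing is asked for, a point or a joint stands for the part that bears it (a point fixed in the world has none). Each returns a list of dicts, best first, with "score" (0 to 1); they miss things now and then, are a little off and sometimes report something else, mostly with a low value. They report only what shows in the picture. A call takes as long as a camera call. They do not tell look-alikes from the thing itself.
- bot.spot_in(thing, picture): "xy" ([column, row] in pixels, amid what is visible of it).
- bot.tip_of(thing, picture): "xy" ([column, row] in pixels: a listed point, or the origin of a listed thing).
The state is a dict: "t": time; "q": joint angles; "joint_vel": joint speeds; "joint_torque": joint torques, N m; "eef_pos": TCP position; "tool_rot": TCP orientation; "contact_force": force on the tool from outside, world axes, zero at the start; "torque": the same for the moment, N m; "gripper_width": opening from 0.0 (shut) to 1.0 (fully open); "grasp_force": force on a finger pad.
Only numpy, scipy, OpenCV 4.12 (cv2) and the standard library are available. Lean on these libraries where they do the work, as an engineer would, in place of code of your own. Each camera call takes 0.05 s, during which the arm holds its last target. There are 200 camera calls.

## Working session

There is one attempt and no reset: what is moved stays moved. The work goes in short steps, Python scripts to look and compute and a tool call to move; the robot and the scene stay as the last step left them, time stands still between calls to the robot, and variables do not carry over. Pictures are saved under pics/ and viewed, at most 10 in all, crops included, and the job is handed in when it is done.

Besides the shell and the picture viewer there is one more tool, called after "Request:" in YAML: its name, and indented under it one key for each argument. jog_arm: Moves the arm, as the interface text tells. Its arguments: {"type":"object","properties":{"motion":{"type":"array"},"grip_force":{"type":"number"}},"required":["motion"]}

```bash
mkdir -p pics; ls; python3 - <<'E'
from station import bot
import cv2,json,numpy as np
o=bot.get_obs(); print({k:np.round(v,3).tolist() for k,v in o.items()})
for n in ("scene","top"):
    p=bot.read_camera(n); cv2.imwrite(f"pics/{n}0.png",p["pixels"][:,:,::-1])
    print(n,np.round(p["camera_matrix"],1).tolist(),np.round(p["T"],4).tolist())
    for t in ("green_carton","green_mid","brown_carton","tray","stop","green_cake","brown_cake"):
        print(t,[(round(d["score"],2),np.round(d["xy"]).tolist()) for d in bot.tip_of(t,p)][:4])
E
```

```text
pics
{'t': 0.0, 'q': [-1.45, 0.478, 0.022, 1.556, -0.012, 1.109, -0.083], 'joint_vel': [0.002, 0.001, 0.001, -0.001, 0.002, -0.002, -0.0], 'joint_torque': [-0.0, -59.646, 1.608, -28.12, 0.012, 0.009, -0.0], 'eef_pos': [0.153, 0.657, 0.23], 'tool_rot': [-0.0, 0.114, 0.993, -0.001], 'contact_force': [-0.596, -0.555, -0.336], 'torque': [0.039, 0.06, 0.022], 'grasp_force': 0.0, 'gripper_width': 0.998}
scene [[488.5, 0.0, 280.7], [0.0, 488.5, 212.0], [0.0, 0.0, 1.0]] [[0.8101, 0.3111, -0.497, 1.2109], [0.5863, -0.4403, 0.68, -0.8518], [-0.0073, -0.8423, -0.539, 0.8373], [0.0, 0.0, 0.0, 1.0]]
green_carton [(0.66, [292.0, 216.0]), (0.59, [197.0, 263.0])]
green_mid [(0.56, [290.0, 193.0])]
brown_carton [(0.63, [330.0, 229.0])]
tray [(0.81, [253.0, 257.0]), (0.78, [279.0, 166.0])]
stop [(0.64, [215.0, 288.0])]
green_cake [(0.63, [194.0, 259.0]), (0.53, [214.0, 286.0])]
brown_cake [(0.92, [292.0, 290.0])]
top [[489.4, 0.0, 278.2], [0.0, 489.4, 216.6], [0.0, 0.0, 1.0]] [[0.0125, -0.9878, 0.1554, 0.2777], [-0.9999, -0.0118, 0.0055, 0.0977], [-0.0036, -0.1554, -0.9878, 1.4885], [0.0, 0.0, 0.0, 1.0]]
green_carton [(0.58, [241.0, 228.0])]
green_mid [(0.81, [236.0, 230.0]), (0.18, [244.0, 177.0])]
brown_carton [(0.8, [246.0, 180.0])]
tray [(0.88, [320.0, 218.0]), (0.24, [338.0, 162.0])]
stop [(0.91, [222.0, 306.0]), (0.64, [374.0, 218.0])]
green_cake [(0.93, [353.0, 256.0])]
brown_cake [(0.71, [338.0, 164.0])]
```

```bash
python3 - <<'E'
import cv2
a=cv2.imread("pics/top0.png")[110:350,150:450]; b=cv2.imread("pics/scene0.png")[110:350,150:450]
cv2.imwrite("pics/c0.png",cv2.resize(a,(750,600),interpolation=cv2.INTER_CUBIC)); cv2.imwrite("pics/d0.png",cv2.resize(b,(750,600),interpolation=cv2.INTER_CUBIC))
E
```

```text
(no output)
```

View pics/c0.png

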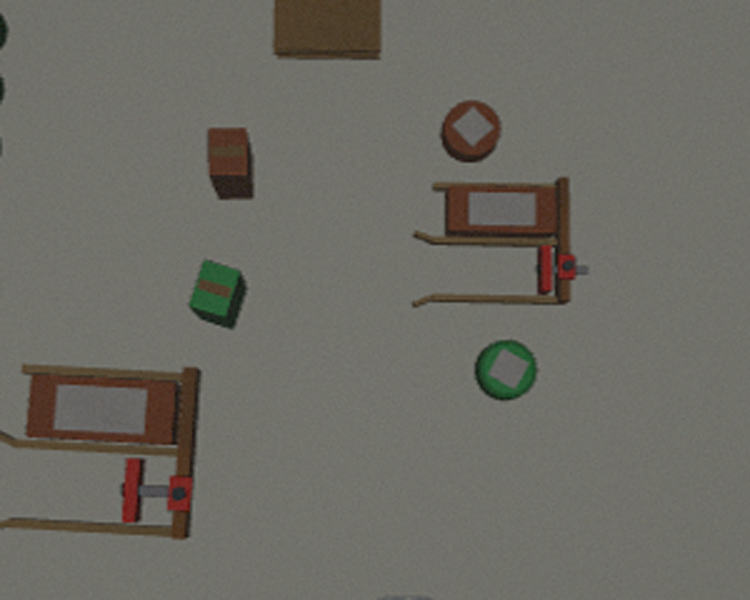

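View pics/d0.png

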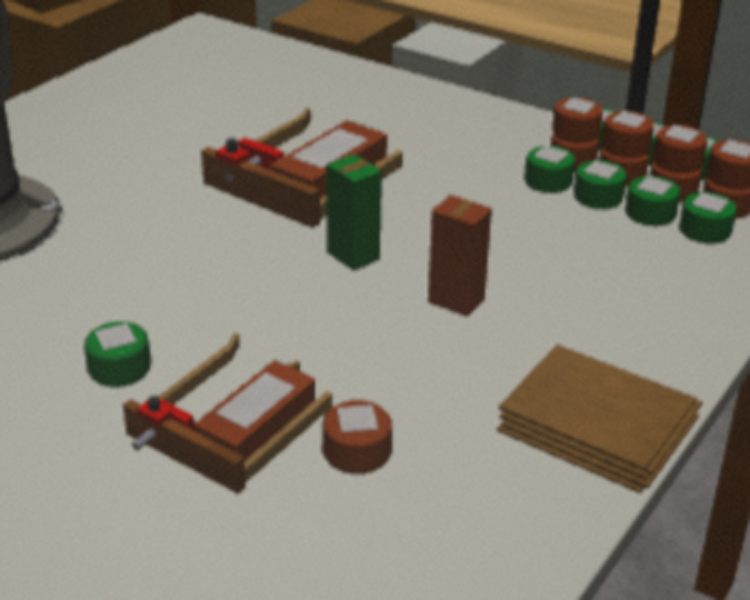

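View pics/scene0.png

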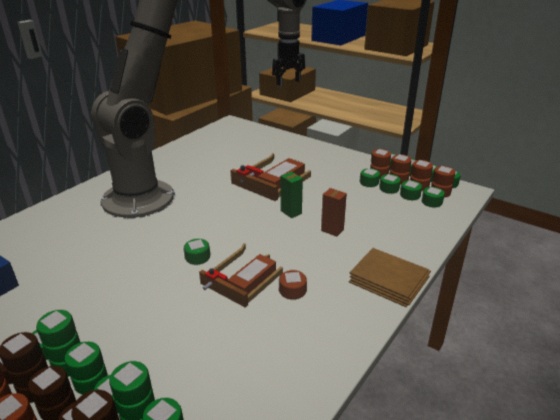

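The top crop shows the smaller rack on the right with its mouth at about full px (322,218) and lane running image-right. The green carton is at (236,228) with its label side facing left. The brown carton is at (242,172), and the larger decoy rack is lower left. In the scene view the small rack is at (245,270) and the green carton at (291,195). Next I'll locate these precisely.

```bash
cat > h.py <<'E'
from station import bot
import cv2,numpy as np
from scipy.spatial.transform import Rotation as R
def ray(p,uv,z):
    uv=np.atleast_2d(uv).astype(float)
    d=np.c_[uv,np.ones(len(uv))]@np.linalg.inv(p["camera_matrix"]).T@p["T"][:3,:3].T
    o=p["T"][:3,3]; return (o+d*((z-o[2])/d[:,2])[:,None])[:,:2]
def proj(p,X):
    T=p["T"]; c=(np.atleast_2d(X)-T[:3,3])@T[:3,:3]; u=c@p["camera_matrix"].T; return u[:,:2]/u[:,2:]
def pose(): 
    o=bot.get_obs(); q=o["tool_rot"]; return np.array(o["eef_pos"]),R.from_quat([q[1],q[2],q[3],q[0]]),o
def to(pos,yaxis_deg=None):
    "shift (mm) & rotvec in the tool frame to bring the TCP to pos, tool down, y axis along azimuth"
    p,r,o=pose(); s=r.inv().apply(np.array(pos)-p)*1000
    w=np.zeros(3)
    if yaxis_deg is not None:
        best=None
        for k in (0,180):
            a=np.radians(yaxis_deg+k); y=np.array([np.cos(a),np.sin(a),0]); z=np.array([0,0,-1.])
            g=R.from_matrix(np.c_[np.cross(y,z),y,z]); v=(r.inv()*g).as_rotvec()
            if best is None or np.linalg.norm(v)<np.linalg.norm(best): best=v
        w=best
    return np.round(w,3),np.round(s,1)
E
python3 - <<'E'
from h import *
p=bot.read_camera("top"); im=p["pixels"].astype(int); r,g,b=im[...,0],im[...,1],im[...,2]
v,u=np.mgrid[:420,:560]
gm=((g>r+25)&(g>b+25)&(u<260)&(u>210)&(v>200)&(v<250))
print("green vals",np.percentile(g[gm],[10,50,90]))
m=(gm&(g>85)).astype(np.uint8)
for thr in (70,85,100):
    m=(gm&(g>thr)).astype(np.uint8); pts=np.argwhere(m)[:,::-1].astype(np.float32)
    rect=cv2.minAreaRect(pts); print(thr,rect,ray(p,cv2.boxPoints(rect),.13).round(4).tolist(),ray(p,rect[0],.13).round(4))
red=((r>g+40)&(r>b+40)&(g<60)&(u>360)&(u<385)&(v>195)&(v<235)); pts=np.argwhere(red)[:,::-1]
print("red",pts.min(0),pts.max(0))
s=lambda *a:[150+a[0]*.4,110+a[1]*.4]
for n,a,z in [("mouth+y",s(432,241),.018),("mouth-y",s(430,298),.018),("end+y",s(556,243),.018),("end-y",s(558,298),.018),("barTop+",s(563,178),.04),("bar bottom",s(565,302),.04),("stopface top",s(539,248),.036),("stopface bot",s(540,292),.036),("lip+",s(414,235),.018),("lip-",s(413,303),.018)]:
    print(n,ray(p,a,z).round(4))
for n,z in (("green_carton",0),("brown_carton",0),("tray",0),("stop",0)):
    for c in("top","scene"):
        q=bot.read_camera(c); print(n,c,[(round(d["score"],2),ray(q,d["xy"],z).round(3).tolist()) for d in bot.tip_of(n,q)])
x=np.kron(im[180:240,310:390],np.ones((10,10,1))).astype(np.uint8); cv2.imwrite("pics/rack.png",cv2.resize(p["pixels"][180:240,305:385],(800,600),interpolation=cv2.INTER_CUBIC)[:,:,::-1])
E
```

```text
green vals [88. 93. 97.]
70 ((235.5, 225.00001525878906), (14.862702369689941, 19.28989028930664), 18.434946060180664) [[0.4466, 0.2522], [0.4987, 0.2366], [0.4858, 0.1966], [0.4339, 0.2125]] [[0.4662 0.2245]]
85 ((235.25, 224.75001525878906), (14.230246543884277, 18.973663330078125), 18.434947967529297) [[0.4475, 0.252], [0.4987, 0.2366], [0.4863, 0.1983], [0.4353, 0.2139]] [[0.4669 0.2252]]
100 ((235.0, 234.0), (6.324555397033691, 0.0), -161.56504821777344) [[0.4381, 0.2168], [0.4381, 0.2168], [0.4435, 0.2337], [0.4435, 0.2337]] [[0.4408 0.2252]]
red [366 208] [379 225]
mouth+y [[ 0.5422 -0.0299]]
mouth-y [[ 0.472  -0.0274]]
end+y [[ 0.5415 -0.1811]]
end-y [[ 0.4739 -0.1823]]
barTop+ [[ 0.6176 -0.1868]]
bar bottom [[ 0.4662 -0.1864]]
stopface top [[ 0.5319 -0.1571]]
stopface bot [[ 0.4785 -0.1575]]
lip+ [[ 0.5494 -0.008 ]]
lip- [[ 0.4657 -0.0068]]
green_carton top [(0.68, [[0.471, 0.224]])]
green_carton scene [(0.94, [[0.471, 0.218]])]
brown_carton top [(0.6, [[0.624, 0.213]])]
brown_carton scene [(0.61, [[0.618, 0.22]])]
tray top []
tray scene [(0.95, [[0.516, -0.035]]), (0.72, [[0.248, 0.465]])]
stop top [(0.74, [[0.23, 0.266]]), (0.71, [[0.507, -0.183]])]
stop scene [(0.72, [[0.249, 0.273]]), (0.68, [[0.507, -0.181]])]
```

View pics/rack.png

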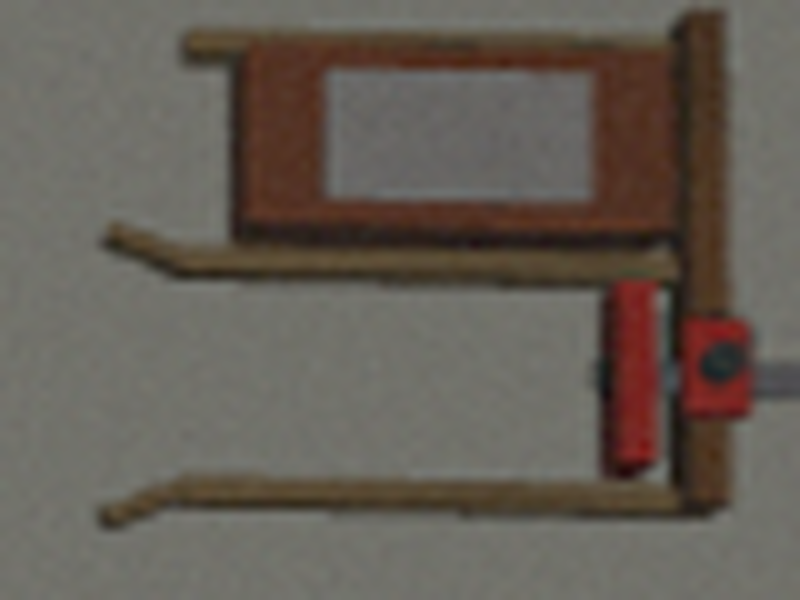

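Zoomed rack: the lane runs from a mouth mid at full px (323,217.6) to the crossbar at (373,218.4). The red block face is at px 366, about 127 mm deep. That puts the tray at roughly (0.508,-0.030) with its x along world -y.

```bash
python3 -c "
from h import *
print(to([.4915,.299,.23],-17.5)); print(to([.4915,.299,.112],-17.5))"
```

```text
(array([ 0.   ,  0.   , -1.494]), array([-410.9, -272.3,    1.3]))
(array([ 0.   ,  0.   , -1.494]), array([-410.9, -272.3,  119.3]))
```

Request:
jog_arm:
  motion:
    - [0,0,0.18,-45,-30,0,0]
    - [0,0,0.36,-90,-60,0,0]
    - [0,0,0.54,-140,-93,0,0]
    - [0,0,0.72,-186,-123,0,0]
    - [0,0,0.9,-232,-153,0,0]
    - [0,0,1.08,-278,-183,0,0]
    - [0,0,1.26,-324,-213,0,0]
    - [0,0,1.44,-370,-243,0,0]
    - [0,0,1.6,-400,-265,0,0]
    - [0,0,1.648,-411,-272,0,0]

```text
t: 2.9
eef_pos: [0.4932, 0.297, 0.2316]
tool_rot: [0.0, 0.808, 0.589, 0.0]
contact_force: [0.2, -0.1, 1.0]
gripper_width: 0.0
grasp_force: 0.0
```

```bash
python3 -c "
from h import *
print(to([.4915,.299,.112],-17.5)); print(pose()[2]['q'])"
```

```text
(array([ 0.001,  0.   , -0.006]), array([  1.4,  -2.4, 119.6]))
[-1.04985398  0.33757558  0.50553605  1.82521826 -0.18780091  1.02584918
 -0.78195549]
```

Request:
jog_arm:
  motion:
    - [0,0,0,1,-2,40,0]
    - [0,0,0,1,-2,80,0]
    - [0,0,0,1,-2,119,0]
    - [0,0,0,1,-2,119,0]

```text
t: 3.4
eef_pos: [0.4874, 0.301, 0.1098]
tool_rot: [-0.0, 0.806, 0.592, -0.003]
contact_force: [-0.6, 0.6, 0.1]
gripper_width: 0.008
grasp_force: 0.0
```

Request:
jog_arm:
  motion:
    - [0,0,0,-12,0,0,0]
    - [0,0,0,-24,0,0,0]
    - [0,0,0,-32,0,0,0]
    - [0,0,0,-40,0,0,0]
    - [0,0,0,-48,0,0,0]
    - [0,0,0,-56,0,0,0]
    - [0,0,0,-64,0,0,0]
    - [0,0,0,-72,0,0,0]
    - [0,0,0,-80,0,0,0]

```text
t: 4.53
eef_pos: [0.4657, 0.2239, 0.1122]
tool_rot: [0.0, 0.807, 0.591, -0.0]
contact_force: [0.2, -0.0, 0.2]
gripper_width: 0.0
grasp_force: 0.0
```

```bash
python3 -c "
from h import *
p=bot.read_camera('top');cv2.imwrite('pics/t1.png',cv2.resize(p['pixels'][130:310,180:420],(800,600),interpolation=cv2.INTER_CUBIC)[:,:,::-1])"
```

```text
(no output)
```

View pics/t1.png

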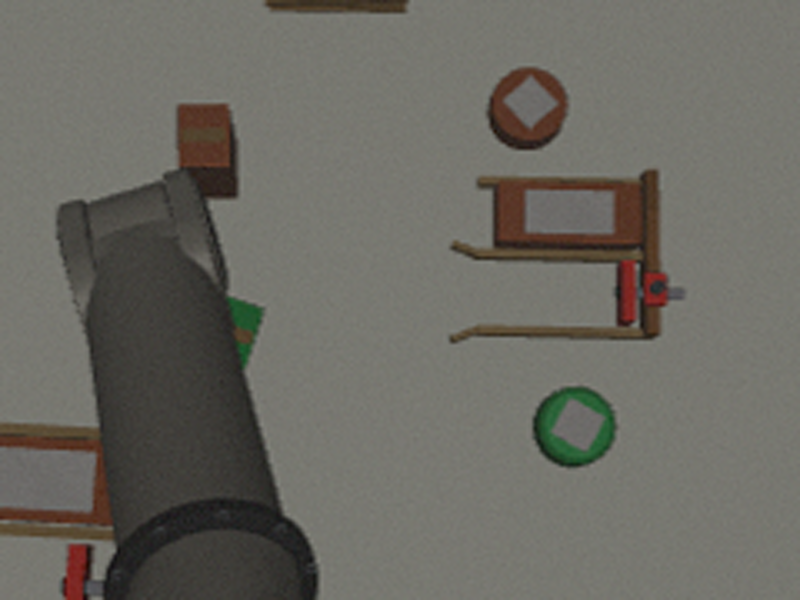

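The arm hides most of the carton. Its top face shows at zoom (245,330), shifted about 33 mm, so it is leaning but not yet over. I'll keep pushing.

Request:
jog_arm:
  motion:
    - [0,0,0,-6,0,0,0]
    - [0,0,0,-12,0,0,0]
    - [0,0,0,-18,0,0,0]
    - [0,0,0,-24,0,0,0]
    - [0,0,0,-30,0,0,0]
    - [0,0,0,-30,0,0,0]
    - [0,0,0,-30,0,0,0]
    - [0,0,0,-30,0,0,0]

```text
t: 5.58
eef_pos: [0.457, 0.1963, 0.1123]
tool_rot: [-0.0, 0.806, 0.591, 0.0]
contact_force: [0.7, 0.0, -0.2]
gripper_width: -0.0
grasp_force: 0.0
```

Request:
jog_arm:
  motion:
    - [0,0,0,10,0,-20,0]
    - [0,0,0,40,0,-60,0]
    - [0,0,0,80,0,-100,0]
    - [0,0,0,100,60,-100,40]
    - [0,0,0,120,120,-100,85]
    - [0,0,0,140,180,-100,85]
    - [0,0,0,140,180,-100,85]

```text
t: 6.45
eef_pos: [0.6742, 0.2735, 0.2105]
tool_rot: [0.001, 0.807, 0.59, -0.0]
contact_force: [-0.8, -0.1, -0.3]
gripper_width: 0.847
grasp_force: 0.0
```

```bash
python3 -c "
from h import *
p=bot.read_camera('top');cv2.imwrite('pics/t2.png',cv2.resize(p['pixels'][130:310,180:420],(800,600),interpolation=cv2.INTER_CUBIC)[:,:,::-1])
im=p['pixels'].astype(int);r,g,b=im[...,0],im[...,1],im[...,2]
v,u=np.mgrid[:420,:560]
def fit(m,z):
    rect=cv2.minAreaRect(np.argwhere(m)[:,::-1].astype(np.float32)); print(rect,ray(p,rect[0],z).round(4),ray(p,cv2.boxPoints(rect),z).round(4).tolist())
box=(u>215)&(u<330)&(v>200)&(v<280)
fit(box&(g>r+25)&(g>b+25),.044)
for n in ('green_carton','green_mid'): print(n,[(d['score'],np.round(d['xy'],1),ray(p,d['xy'],.022)) for d in bot.tip_of(n,p)])
"
```

```text
((266.412841796875, 237.87899780273438), (43.42884063720703, 18.37373924255371), 17.35402488708496) [[0.4406 0.1398]] [[0.433, 0.2092], [0.4857, 0.1941], [0.4483, 0.0702], [0.396, 0.0859]]
green_carton [(0.65, array([246.4, 232. ]), array([[0.46022886, 0.20110175]]))]
green_mid [(0.95, array([267.9, 239.5]), array([[0.43826254, 0.13583597]]))]
```

View pics/t2.png

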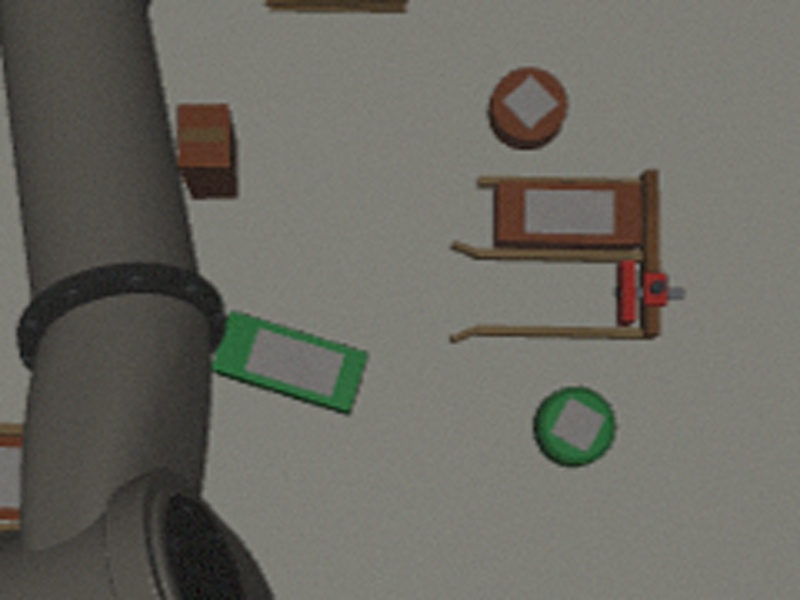

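The carton is down, label up, at zoom (290,362), with its mid at about (0.441,0.139) and yaw 16.8° off the lane. The bystanders haven't moved. I'll grasp it near the foot end.

```bash
python3 -c "
from h import *
for z in (.21,.014): print(to([.4526,.1768,z],-16.8)); print(pose()[2]['q'])"
```

```text
(array([-0.001,  0.001, -0.013]), array([-159.5, -177.6,    2. ]))
[-0.78874195  0.61834416  0.49481042  1.46366714 -0.30832758  1.1386587
 -0.54734178]
(array([-0.001,  0.001, -0.013]), array([-159.3, -177.4,  198. ]))
[-0.78874195  0.61834416  0.49481042  1.46366714 -0.30832758  1.1386587
 -0.54734178]
```

Request:
jog_arm:
  motion:
    - [0,0,0,-40,-45,0,85]
    - [0,0,0,-80,-90,0,85]
    - [0,0,0,-120,-134,0,85]
    - [0,0,-0.013,-159,-177,10,85]
    - [0,0,-0.013,-159,-177,50,85]
    - [0,0,-0.013,-159,-177,90,85]
    - [0,0,-0.013,-159,-177,120,85]
    - [0,0,-0.013,-159,-177,130,85]
    - [0,0,-0.013,-159,-177,130,85]

```text
t: 7.72
eef_pos: [0.4535, 0.1772, 0.0826]
tool_rot: [-0.0, 0.803, 0.597, -0.0]
contact_force: [-0.5, -0.1, -0.5]
gripper_width: 1.0
grasp_force: 0.0
```

```bash
python3 -c "
from h import *
print(to([.4526,.1768,.014],-16.8))"
```

```text
(array([-0.001, -0.   ,  0.001]), array([-0.6, -0.7, 68.6]))
```

Request:
jog_arm:
  motion:
    - [0,0,0,-1,-1,25,85]
    - [0,0,0,-1,-1,45,85]
    - [0,0,0,-1,-1,60,85]
    - [0,0,0,-1,-1,67,85]
    - [0,0,0,-1,-1,67,85]
    - [0,0,0,-1,-1,67,52]
    - [0,0,0,-1,-1,67,52]
    - [0,0,0,-1,-1,67,52]
    - [0,0,0,-1,-1,67,52]
  grip_force: 25

```text
t: 8.85
eef_pos: [0.4532, 0.1765, 0.0159]
tool_rot: [-0.0, 0.803, 0.596, 0.0]
contact_force: [-1.3, 0.2, 6.8]
gripper_width: 0.65
grasp_force: 26.9
```

```bash
python3 -c "
from h import *
print(to([.508,.165,.0155],0)); print(to([.508,.015,.0155],0))"
```

```text
(array([ 0.001, -0.001, -0.293]), array([ 4.9, 55.8,  0.4]))
(array([ 0.001, -0.001, -0.293]), array([-138.7,   99.2,    0.3]))
```

Request:
jog_arm:
  motion:
    - [0,0,-0.05,1,9,0,52]
    - [0,0,-0.1,2,18,0,52]
    - [0,0,-0.15,3,28,0,52]
    - [0,0,-0.2,4,38,0,52]
    - [0,0,-0.25,5,48,0,52]
    - [0,0,-0.293,5,56,0,52]
    - [0,0,-0.293,5,56,0,52]
    - [0,0,-0.293,5,56,0,52]

```text
t: 9.85
eef_pos: [0.5085, 0.1648, 0.0159]
tool_rot: [0.0, 0.707, 0.707, 0.001]
contact_force: [-1.0, -1.5, 5.1]
gripper_width: 0.654
grasp_force: 28.3
```

```bash
python3 -c "
from h import *
print(to([.508,.055,.0155],0),pose()[0])
p=bot.read_camera('top');cv2.imwrite('pics/t3.png',cv2.resize(p['pixels'][160:280,230:390],(800,600),interpolation=cv2.INTER_CUBIC)[:,:,::-1])
for n in ('green_carton','green_mid'): print(n,[(d['score'],np.round(d['xy'],1),ray(p,d['xy'],.022)) for d in bot.tip_of(n,p)])
im=p['pixels'].astype(int);r,g,b=im[...,0],im[...,1],im[...,2];v,u=np.mgrid[:420,:560]
m=(u<335)&(g>r+25)&(g>b+25)&(v<270)
for c in range(260,300,3):
  w=np.where(m[:,c])[0]
  if len(w): print(c,w.min(),w.max(),ray(p,[[c,w.min()-.5],[c,w.max()+.5]],.044).round(4).tolist())
"
```

```text
(array([ 0.001, -0.   , -0.   ]), array([-109.8,   -0.5,    0.4])) [0.50850345 0.16481208 0.01592002]
green_carton []
green_mid [(0.79, array([270.3, 218.4]), array([[0.50262373, 0.12957147]]))]
275 207 224 [[0.5355, 0.1155], [0.481, 0.1148]]
278 207 224 [[0.5356, 0.1066], [0.4811, 0.1059]]
281 207 224 [[0.5357, 0.0976], [0.4812, 0.0969]]
284 207 224 [[0.5358, 0.0886], [0.4813, 0.088]]
287 207 224 [[0.5359, 0.0796], [0.4815, 0.0791]]
290 207 224 [[0.536, 0.0706], [0.4816, 0.0701]]
```

View pics/t3.png

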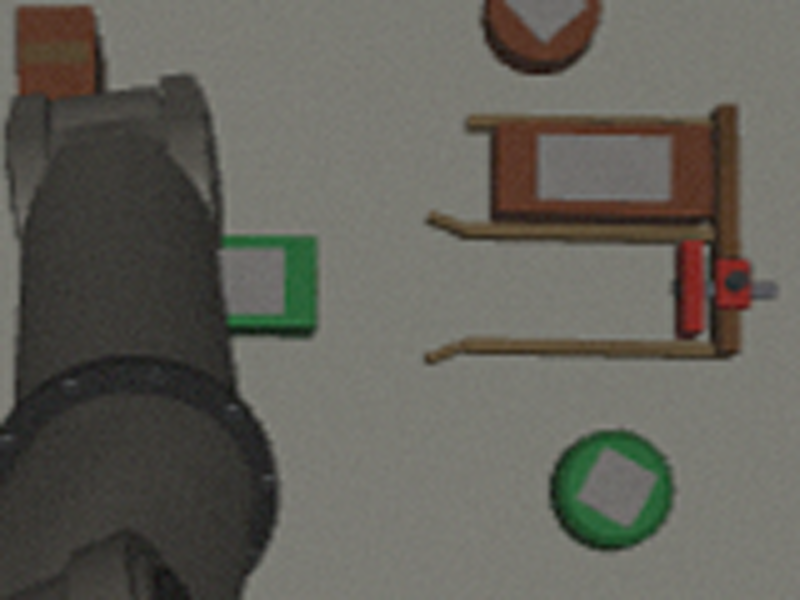

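The carton is aligned with the lane. Its top end is at zoom (317,284), and allowing for height parallax its centre matches the lane centre at row 289. I'll slide it in.

Request:
jog_arm:
  motion:
    - [0,0,0,-14,0,0,52]
    - [0,0,0,-28,0,0,52]
    - [0,0,0,-42,0,0,52]
    - [0,0,0,-56,0,0,52]
    - [0,0,0,-68,0,0,52]
    - [0,0,0,-78,0,0,52]
    - [0,0,0,-86,0,0,52]
    - [0,0,0,-94,0,0,52]
    - [0,0,0,-102,0,0,52]

```text
t: 11.12
eef_pos: [0.5086, 0.0642, 0.0159]
tool_rot: [-0.0, 0.707, 0.707, 0.001]
contact_force: [0.4, 6.2, 5.3]
gripper_width: 0.649
grasp_force: 28.4
```

Request:
jog_arm:
  motion:
    - [0,0,0,-7,0,0,52]
    - [0,0,0,-14,0,0,52]
    - [0,0,0,-21,0,0,52]
    - [0,0,0,-28,0,0,52]
    - [0,0,0,-35,0,0,52]
    - [0,0,0,-40,0,0,52]
    - [0,0,0,-45,0,0,52]
    - [0,0,0,-45,0,0,52]

```text
t: 12.12
eef_pos: [0.5085, 0.0183, 0.0159]
tool_rot: [0.0, 0.707, 0.707, 0.001]
contact_force: [0.8, 2.2, 6.3]
gripper_width: 0.65
grasp_force: 28.5
```

Request:
jog_arm:
  motion:
    - [0,0,0,0,0,0,70]
    - [0,0,0,0,0,0,70]
    - [0,0,0,0,0,0,70]
    - [0,0,0,0,0,-30,70]
    - [0,0,0,0,0,-65,70]
    - [0,0,0,30,0,-65,0]
    - [0,0,0,58,0,-65,0]
    - [0,0,0,58,0,-65,0]
    - [0,0,0,58,0,-65,0]
    - [0,0,0,58,0,-65,0]

```text
t: 13.38
eef_pos: [0.5077, 0.0746, 0.0802]
tool_rot: [0.0, 0.708, 0.706, -0.0]
contact_force: [-0.2, -0.3, -0.4]
gripper_width: -0.001
grasp_force: 0.0
```

```bash
python3 -c "
from h import *
print(to([.508,.076,.02],0),pose()[0])
p=bot.read_camera('top');cv2.imwrite('pics/t4.png',cv2.resize(p['pixels'][160:280,230:390],(800,600),interpolation=cv2.INTER_CUBIC)[:,:,::-1])
"
```

```text
(array([-0.   ,  0.001, -0.002]), array([ 1.4,  0.3, 60.2])) [0.50774133 0.07460359 0.08019854]
```

View pics/t4.png

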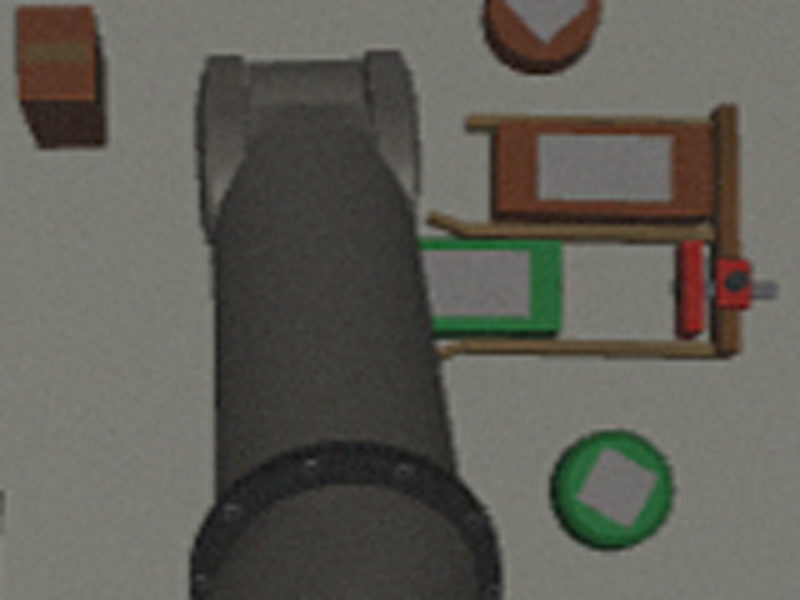

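The carton is about 57 mm into the lane, straight, with its top end at zoom x 562 and the block face at 680. Now I'll push from behind the foot.

Request:
jog_arm:
  motion:
    - [0,0,0,2,0,25,0]
    - [0,0,0,2,0,48,0]
    - [0,0,0,2,0,60,0]
    - [0,0,0,2,0,60,0]
    - [0,0,0,-6,0,60,0]
    - [0,0,0,-14,0,60,0]
    - [0,0,0,-20,0,60,0]
    - [0,0,0,-26,0,60,0]
    - [0,0,0,-32,0,60,0]

```text
t: 14.55
eef_pos: [0.5084, 0.0446, 0.0207]
tool_rot: [-0.0, 0.707, 0.707, 0.001]
contact_force: [0.3, 4.8, 3.1]
gripper_width: -0.0
grasp_force: 2.2
```

Request:
jog_arm:
  motion:
    - [0,0,0,-6,0,0,0]
    - [0,0,0,-12,0,0,0]
    - [0,0,0,-18,0,0,0]
    - [0,0,0,-24,0,0,0]
    - [0,0,0,-29,0,0,0]
    - [0,0,0,-33,0,0,0]
    - [0,0,0,-36,0,0,0]
    - [0,0,0,-38,0,0,0]
    - [0,0,0,-40,0,0,0]

```text
t: 15.68
eef_pos: [0.5078, 0.0039, 0.0203]
tool_rot: [-0.0, 0.707, 0.707, -0.0]
contact_force: [-0.5, 4.1, 3.9]
gripper_width: 0.002
grasp_force: 2.2
```

```bash
python3 -c "
from h import *
p=bot.read_camera('top');print(pose()[0],pose()[2]['contact_force'])
im=p['pixels'].astype(int);r,g,b=im[...,0],im[...,1],im[...,2];v,u=np.mgrid[:420,:560]
m=(u<375)&(u>300)&(g>r+25)&(g>b+25)&(v<235)&(v>195);w=np.where(m[212:222].sum(0)>4)[0];print('top end px',w.max(),ray(p,[[w.max()+.5,217]],.044))
m=(u<372)&(u>355)&(r>g+40)&(r>b+40)&(v<235)&(v>195);w=np.where(m[205:226].sum(0)>8)[0];print('block px',w.min(),ray(p,[[w.min()-.5,217]],.036))
"
```

```text
[0.50782192 0.00355573 0.02028425] [0.28252009 4.07350374 3.25730611]
top end px 358 [[ 0.50661796 -0.13416331]]
block px 366 [[ 0.50813592 -0.15644652]]
```

Request:
jog_arm:
  motion:
    - [0,0,0,-3,0,0,0]
    - [0,0,0,-6,0,0,0]
    - [0,0,0,-9,0,0,0]
    - [0,0,0,-11,0,0,0]
    - [0,0,0,-12,0,0,0]
    - [0,0,0,-13,0,0,0]
    - [0,0,0,-13,0,0,0]

```text
t: 16.6
eef_pos: [0.5078, -0.0093, 0.0202]
tool_rot: [0.0, 0.707, 0.707, -0.0]
contact_force: [0.1, 2.2, 2.3]
gripper_width: 0.001
grasp_force: 1.5
```

Request:
jog_arm:
  motion:
    - [0,0,0,-0.7,0,0,0]
    - [0,0,0,-1.4,0,0,0]
    - [0,0,0,-2,0,0,0]
    - [0,0,0,-2,0,0,0]

```text
t: 17.1
eef_pos: [0.5078, -0.0113, 0.0203]
tool_rot: [0.0, 0.707, 0.707, -0.0]
contact_force: [0.2, 3.1, 1.5]
gripper_width: -0.0
grasp_force: 1.5
```

Request:
jog_arm:
  motion:
    - [0,0,0,-0.5,0,0,0]
    - [0,0,0,-1,0,0,0]
    - [0,0,0,-1.5,0,0,0]

```text
t: 17.48
eef_pos: [0.5078, -0.0127, 0.0203]
tool_rot: [-0.0, 0.707, 0.707, -0.0]
contact_force: [0.3, 3.4, 1.0]
gripper_width: 0.002
grasp_force: 1.7
```

Request:
jog_arm:
  motion:
    - [0,0,0,-0.5,0,0,0]
    - [0,0,0,-1,0,0,0]
    - [0,0,0,-1.5,0,0,0]

```text
t: 17.85
eef_pos: [0.5078, -0.0142, 0.0203]
tool_rot: [-0.0, 0.707, 0.707, -0.0]
contact_force: [-0.2, 4.0, 1.1]
gripper_width: -0.0
grasp_force: 1.6
```

Request:
jog_arm:
  motion:
    - [0,0,0,-0.4,0,0,0]
    - [0,0,0,-0.8,0,0,0]

```text
t: 18.1
eef_pos: [0.5078, -0.015, 0.0203]
tool_rot: [-0.0, 0.707, 0.707, -0.0]
contact_force: [-1.3, 4.0, 0.6]
gripper_width: 0.001
grasp_force: 1.6
```

Request:
jog_arm:
  motion:
    - [0,0,0,-0.4,0,0,0]
    - [0,0,0,-0.8,0,0,0]

```text
t: 18.35
eef_pos: [0.5079, -0.0157, 0.0203]
tool_rot: [-0.0, 0.707, 0.707, -0.0]
contact_force: [-0.7, 2.8, 0.6]
gripper_width: 0.001
grasp_force: 1.6
```

```bash
python3 -c "
from h import *
p=bot.read_camera('top');print(pose()[0],pose()[2]['contact_force'])
im=p['pixels'].astype(int)
for row in (214,218): print(im[row,352:374].tolist())
"
```

```text
[ 0.50783372 -0.01578476  0.02024541] [0.44535331 3.81548196 0.86679297]
[[106, 105, 101], [108, 106, 106], [110, 110, 107], [113, 110, 108], [107, 107, 102], [106, 105, 103], [113, 110, 109], [96, 103, 94], [36, 93, 51], [41, 97, 52], [38, 94, 50], [39, 95, 53], [40, 98, 56], [38, 87, 48], [67, 33, 27], [115, 40, 37], [128, 36, 33], [127, 38, 34], [119, 67, 60], [80, 84, 81], [37, 33, 26], [86, 30, 27]]
[[107, 104, 104], [109, 107, 105], [107, 107, 106], [111, 110, 106], [109, 105, 103], [110, 108, 107], [112, 108, 104], [97, 106, 95], [30, 91, 46], [41, 97, 56], [41, 93, 50], [39, 97, 54], [44, 99, 56], [33, 82, 41], [74, 50, 37], [114, 34, 32], [127, 39, 37], [127, 38, 33], [116, 53, 53], [81, 81, 84], [80, 80, 82], [90, 32, 35]]
```

Request:
jog_arm:
  motion:
    - [0,0,0,-0.4,0,0,0]
    - [0,0,0,-0.7,0,0,0]

```text
t: 18.65
eef_pos: [0.5079, -0.0164, 0.0203]
tool_rot: [-0.0, 0.707, 0.707, -0.0]
contact_force: [0.1, 4.2, 0.4]
gripper_width: 0.001
grasp_force: 1.6
```

Request:
jog_arm:
  motion:
    - [0,0,0,-0.3,0,0,0]
    - [0,0,0,-0.5,0,0,0]

```text
t: 18.9
eef_pos: [0.5079, -0.0169, 0.0203]
tool_rot: [-0.0, 0.707, 0.707, -0.0]
contact_force: [-0.1, 3.4, -0.4]
gripper_width: 0.002
grasp_force: 1.6
```

Request:
jog_arm:
  motion:
    - [0,0,0,-0.3,0,0,0]
    - [0,0,0,-0.6,0,0,0]

```text
t: 19.15
eef_pos: [0.5079, -0.0175, 0.0203]
tool_rot: [-0.0, 0.707, 0.707, -0.0]
contact_force: [-0.3, 3.1, 0.4]
gripper_width: 0.003
grasp_force: 1.6
```

Request:
jog_arm:
  motion:
    - [0,0,0,-0.3,0,0,0]
    - [0,0,0,-0.5,0,0,0]

```text
t: 19.4
eef_pos: [0.5078, -0.018, 0.0203]
tool_rot: [-0.0, 0.707, 0.707, -0.0]
contact_force: [-1.3, 3.3, 0.8]
gripper_width: -0.003
grasp_force: 1.6
```

Request:
jog_arm:
  motion:
    - [0,0,0,-0.3,0,0,0]
    - [0,0,0,-0.6,0,0,0]

```text
t: 19.65
eef_pos: [0.5078, -0.0184, 0.0203]
tool_rot: [-0.0, 0.707, 0.707, 0.0]
contact_force: [0.0, 4.3, 0.6]
gripper_width: 0.004
grasp_force: 2.2
```

Request:
jog_arm:
  motion:
    - [0,0,0,-0.3,0,0,0]
    - [0,0,0,-0.5,0,0,0]

```text
t: 19.9
eef_pos: [0.5079, -0.0185, 0.0203]
tool_rot: [-0.0, 0.707, 0.707, 0.0]
contact_force: [-0.9, 5.8, 0.3]
gripper_width: 0.001
grasp_force: 2.9
```

```bash
python3 -c "
from h import *
p=bot.read_camera('top')
im=p['pixels'].astype(int)
for row in (214,222): print(im[row,363:374].tolist())
"
```

```text
[[44, 96, 55], [41, 97, 56], [39, 95, 54], [52, 87, 51], [95, 33, 33], [129, 36, 34], [128, 36, 35], [116, 64, 59], [79, 86, 82], [36, 26, 22], [85, 30, 24]]
[[35, 95, 50], [32, 93, 50], [36, 96, 54], [52, 85, 49], [96, 43, 35], [129, 37, 32], [125, 32, 30], [123, 70, 65], [89, 80, 78], [32, 28, 21], [47, 37, 32]]
```

Contact: the tool has stalled and the force is rising.

Request:
jog_arm:
  motion:
    - [0,0,0,-0.3,0,0,0]
    - [0,0,0,-0.6,0,0,0]

```text
t: 20.2
eef_pos: [0.508, -0.0186, 0.0203]
tool_rot: [-0.0, 0.707, 0.707, 0.0]
contact_force: [0.7, 7.1, -1.1]
gripper_width: -0.0
grasp_force: 3.6
```

Request:
jog_arm:
  motion:
    - [0,0,0,-0.3,0,0,0]
    - [0,0,0,-0.7,0,0,0]
    - [0,0,0,-1.0,0,0,0]
    - [0,0,0,-1.0,0,0,0]

```text
t: 20.7
eef_pos: [0.5084, -0.0186, 0.0203]
tool_rot: [-0.0, 0.706, 0.708, 0.001]
contact_force: [1.3, 8.7, -1.1]
gripper_width: -0.001
grasp_force: 4.5
```

Request:
jog_arm:
  motion:
    - [0,0,0,-0.4,0,0,0]
    - [0,0,0,-0.8,0,0,0]
    - [0,0,0,-1.2,0,0,0]
    - [0,0,0,-1.2,0,0,0]
    - [0,0,0,-1.2,0,0,0]
    - [0,0,0,-1.2,0,0,0]
    - [0,0,0,-1.2,0,0,0]
    - [0,0,0,-1.2,0,0,0]

```text
t: 21.7
eef_pos: [0.5086, -0.0187, 0.0204]
tool_rot: [-0.001, 0.706, 0.708, 0.001]
contact_force: [0.0, 12.5, -0.7]
gripper_width: 0.001
grasp_force: 6.0
```

Request:
jog_arm:
  motion:
    - [0,0,0,0,0,0,0]
    - [0,0,0,0,0,0,0]
    - [0,0,0,0,0,0,0]
    - [0,0,0,0,0,0,0]

```text
t: 22.2
eef_pos: [0.5086, -0.0187, 0.0204]
tool_rot: [-0.001, 0.706, 0.708, 0.001]
contact_force: [1.4, 12.1, -0.6]
gripper_width: 0.003
grasp_force: 6.0
```

Request:
jog_arm:
  motion:
    - [0,0,0,1,0,0,0]
    - [0,0,0,2,0,0,0]
    - [0,0,0,4,0,0,0]
    - [0,0,0,10,0,0,0]
    - [0,0,0,30,0,0,0]
    - [0,0,0,60,0,0,0]
    - [0,0,0,100,0,-40,0]
    - [0,0,0,130,0,-90,0]
    - [0,0,0,130,0,-90,0]
    - [0,0,0,130,0,-90,0]

```text
t: 23.45
eef_pos: [0.5074, 0.1073, 0.11]
tool_rot: [0.0, 0.707, 0.707, -0.0]
contact_force: [-0.8, -0.4, -0.3]
gripper_width: 0.001
grasp_force: 0.0
```

```bash
python3 -c "
from h import *
p=bot.read_camera('top');cv2.imwrite('pics/t5.png',cv2.resize(p['pixels'][160:280,230:390],(800,600),interpolation=cv2.INTER_CUBIC)[:,:,::-1])
im=p['pixels'].astype(int)
for row in (214,222): print(im[row,363:374].tolist())
for n in ('green_carton','green_mid'): print(n,[(d['score'],np.round(d['xy'],1),ray(p,d['xy'],.022)) for d in bot.tip_of(n,p)])
"
```

```text
[[38, 94, 50], [43, 96, 54], [39, 98, 56], [51, 85, 46], [99, 42, 33], [127, 38, 32], [129, 37, 36], [118, 63, 62], [80, 86, 79], [42, 31, 31], [88, 36, 31]]
[[40, 96, 52], [39, 96, 54], [45, 100, 59], [55, 87, 52], [96, 45, 35], [129, 38, 31], [131, 42, 37], [122, 66, 59], [95, 86, 82], [38, 33, 27], [44, 32, 25]]
green_carton [(0.61, array([323.1, 218.4]), array([[ 0.50453179, -0.03043293]]))]
green_mid [(0.71, array([344.4, 217.2]), array([[ 0.50898169, -0.09497608]])), (0.28, array([246.7, 180.7]), array([[0.61881699, 0.20375954]]))]
```

View pics/t5.png

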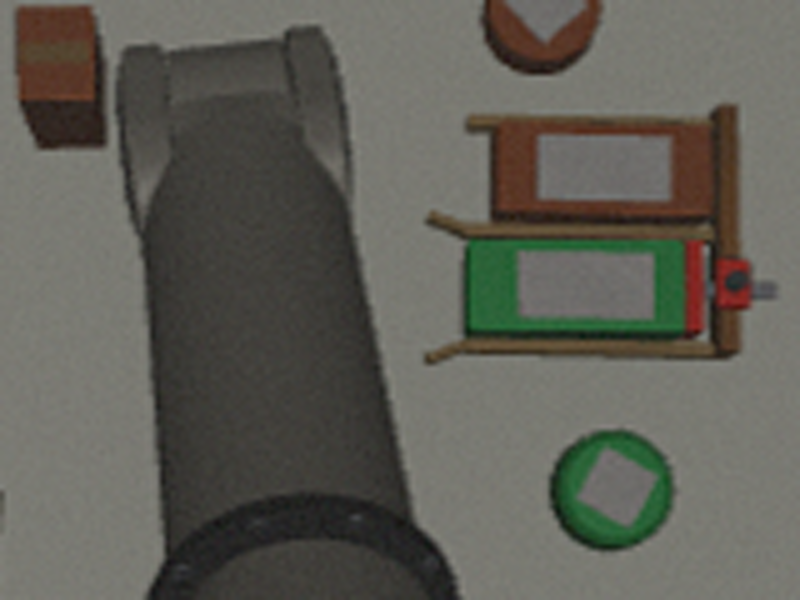

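The carton lies straight in the lane, label up, snug against the red block at zoom x 685. It didn't shift when I let go, and the bystanders haven't moved.

```bash
python3 -c "
from station import bot
print(bot.hand_in())"
```

```text
the job is handed in; nothing more can be done
None
```

I handed the job in: the green carton lies label up in the empty lane, top end first and snug against the red stop. The stop took roughly 8–9 N for at least half a second (12 N at the wrist less sliding friction). I let go of the carton, and the brown carton and both cakes showed no movement in the last picture; no verdict came back.

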